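# Set a positioning slide to its index with the play taken up

## Task

With the handwheel, wind the dish carriage back (clockwise seen from above) past the index clip until it bears on its stop screw with about 15 N at the grip; never turn it with more than 20 N. Then wind it forward again (anticlockwise) until the carriage's pointer stands level with the tip of the index clip, finishing with an anticlockwise movement so that the play in the drive is taken up, and let go of the wheel. Leave the glassware and bottles round the stage where they are.

Things in the scene. Friction and masses are not known exactly. Their poses are not given: they have to be found in the camera images.
- stage: Fixed positioning stage: bare aluminium base plate 124 x 300 mm, 12 mm thick, grey gear housing (67 mm high) under the handwheel. Origin on the worktop under the handwheel's axis; y runs along the carriage's travel from the handwheel towards the stop screw, x across, away from the robot, z up. The aluminium carriage (80 x 70 mm, top 59 mm high, a petri dish fixed on it) slides on two rods.
- wheel_axis (a point): Point on the vertical axis of the handwheel, 135 mm above the worktop (mid-height of its grip). The wheel is a solid steel disc of 114 mm, top face 102 mm above the worktop, hub to 111 mm. Clockwise from above drives the carriage to the stop (+y of the stage), anticlockwise away from it: 4.0 mm of carriage travel per radian.
- handle (a point): Middle of the upright, freely revolving black grip on the handwheel: 18 mm in diameter, 52 mm tall (107 to 159 mm above the worktop), 42 mm from the wheel's axis. It takes about 0.5 N at the grip to turn the wheel within its play, while the carriage stands still, and about 6 N to drive the carriage; the drive stays where it is left.
- dial (a point): Centre of the graduated aluminium collar (62 mm in diameter) on the drive shaft under the wheel, turning with the shaft; z up, x through its long zero line. The wheel has 0.7 rad of play: in mid-play the grip stands over the zero line, with the play taken up anticlockwise 0.35 rad anticlockwise of it, with the play taken up clockwise 0.35 rad clockwise of it.
- carriage_end (a point): Middle of the carriage's end face towards the stop screw; moves with the carriage. Same axes as the stage. It bears on the stop when it reaches stop_face.
- stop_face (a point): Tip of the fixed steel stop screw (11 mm in diameter) in the end block. It is hard: once the carriage bears on it the carriage stands still and the turning force at the grip climbs steeply from the 6 N of driving (over 30 N for each mm that the grip is really moved on). Below about 12 N at the grip it is not surely home; over 20 N strains the drive.
- load_tab (a point): Tab of the dark steel spring coupling between collar and handwheel, 36 mm from the axis. With no load it stands over the collar's zero line (y = 0 in the frame of the dial). The spring is stiff: the tab shifts by only 0.025 mm for each N of turning force at the grip, to -y when the wheel is pushed clockwise.
- pointer (a point): Tip of the small dark steel pointer on the carriage's side towards the robot, 49 mm above the worktop; moves with the carriage.
- index (a point): Tip of the dark steel index clip (18 mm wide) fixed on the scale bar on the robot's side of the stage, facing the pointer; same axes as the stage. They are level when their positions along the stage's y agree. The carriage always starts on the handwheel's side of it; it lies 7 to 15 mm short of where the pointer is when the carriage is on the stop.
- flask_100_c: Conical glass flask, 63 mm wide, 102 mm tall, behind the stage; origin under its centre. Leave alone.
- reagent_amber: Amber reagent bottle, 60 mm wide, 129 mm tall, behind the stage; origin under its centre. Leave alone.
- dropper_amber: Small amber dropper bottle, 28 mm wide, 67 mm tall, in front of the handwheel; origin under its centre. Leave alone.
- weigh_boat: White weighing boat, 48 mm wide, 10 mm high, in front of the stage; origin under its centre. Leave alone.

How it is judged:
By the outcome, as a careful person would: the job done as asked, in the order asked, and still so for the second after the job is handed in, with the robot touching nothing.
It also fails if it takes over 64 s, if anything falls off the work surface, if the arm or the gripper's body presses on something with over 40 N, if the wrist force passes 120 N, or if a joint passes its speed limit or range.

## Robot

A 7-joint arm with a two-finger parallel gripper is mounted at the origin on the work surface; the furniture and walls round the work are solid. World frame = base frame: x ahead of the robot, y to its left, z up, the work surface at z = 0. Lengths are in m, angles in degrees, forces in N, time in s.
With the tool pointing down it reaches from about 0.4 to 0.875 m from the base axis. Payload 4.4 kg.
Tool frame: the origin (TCP) lies between the finger pads; the fingertips stand 25 mm ahead of it and the grasp point (between the pads) lies 6 mm ahead of it; z points along the fingers, y is the line along which they close (so a half turn about z gives the same grasp; the last joint's range is limited). The gripper opens to 85 mm and grips with 20 to 120 N. Pads are 22 mm wide; open, the fingers measure 114 mm over their backs; the gripper's body (76 mm by 85 mm) begins 54 mm behind the grasp point. The pads swing forward as they close: fully open they stand 13 mm farther back than shut.
Start: joints at [62.349, 36.005, 2.206, 86.941, -1.547, 57.084, -1.146], TCP at [0.263, -0.594, 0.256] pointing down, gripper open.
Joint ranges: [-175.42, 175.42], [-21.48, 121.26], [-71.46, 75.88], [10.55, 141.38], [-63.04, 243.04], [13.31, 113.54], [-168.57, 168.57]. Speed limits (degrees/s): [147.25, 147.25, 180, 180, 180, 180, 180].

## Interface

Orientations are given as [roll, pitch, yaw] about the fixed x, y, z axes, in that order (R = Rz(yaw) Ry(pitch) Rx(roll)).
In Python, from cell import bot gives the robot as it stands.
- The arm moves only by the shell command python3 -m jog 'ROWS' [OPENING] [FORCE]. ROWS is text: rows parted by semicolons, each of 6 numbers parted by spaces: the shift along the tool's x, y, z each as a share of 60 cm, from -1 to 1, then the turn, a rotation vector about the tool's x, y, z each as a share of 180 degrees, from -1 to 1. A call has exactly 10 rows; each row shifts and turns the commanded pose from where the row before left it, along the tool's axes as they then stand; what a row does not reach is not made up. A row lasts 1/12 s, in which the tool goes at most 41.7 mm and 7.16 degrees, less where a joint would pass 70% of its speed; a pose out of reach is approached as far as the arm can. A call with a number of a shift or a turn outside -1 to 1 is refused whole. A call with a gripper value outside its range is refused whole. OPENING is the opening, from -1 (shut) to 1 (fully open), so that 0 is half open, set as the call begins (- or left out, the last holds). The fingers move at their own pace and stop on an object; FORCE is the grip in N (left out, the last holds). Time passes only in rows, so rows that do not move let the fingers close, or fill a call up. It gives the time, the measured TCP pose, the force, the opening and the grip force at its end, in the units of the state.
- bot.get_obs(): the state, without advancing time (a new reading comes with each control period).
- bot.snapshot(name): name is "side" or "top" or "wrist"; returns the picture (384x512x3 uint8, blue, green, red); there is no depth.
- bot.camera_info(name): a dict with "intrinsics" (3x3 intrinsics, pixels), "R" (3x3) and "t" (3): a world point X has camera coordinates R X + t. Camera axes: x right, y down, z forward; pixel columns grow to the right and rows downward; lengths in m; the calibration is good to about 2 mm. The wrist camera is an equidistant fisheye: a pixel r from the principal point sees the ray r / f radians off the axis. A picture is of the moment at which its call begins: read the wrist's pose just before it. camera_info takes no time and is no camera call; for the wrist camera it gives the pose at the moment of the call.
- bot.close_job(): hands the job in; it is judged then, once.
The state is a dict: "clock": time; "qpos": joint angles; "joint_vel": joint speeds; "effort": joint torques, N m; "eef_pos": TCP position; "orientation": TCP orientation; "contact_force": force on the tool from outside, world axes, zero at the start; "ft_torque": the same for the moment, N m; "gripper_width": opening from 0.0 (shut) to 1.0 (fully open); "finger_force": force on a finger pad.
Only numpy, scipy, OpenCV 4.12 (cv2) and the standard library are available. Lean on these libraries where they do the work, as an engineer would, in place of code of your own. Each camera call takes 0.05 s, during which the arm holds its last target. There are 200 camera calls.

## Working session

There is one attempt and no reset: what is moved stays moved. The work goes in short steps, Python scripts to look and compute and a shell command to move; the robot and the scene stay as the last step left them, time stands still between calls to the robot, and variables do not carry over. Pictures are saved under pics/ and viewed, at most 10 in all, crops included, and the job is handed in when it is done.

```bash
ls; mkdir -p pics; python3 - <<'E'
from cell import bot
import cv2,numpy as np
o=bot.get_obs();print({k:np.round(v,3) for k,v in o.items()})
a=[]
for n in("side","top"):
    c=bot.camera_info(n);print(n,np.round(c["intrinsics"],1).tolist(),np.round(c["R"],3).tolist(),np.round(c["t"],3).tolist())
    im=bot.snapshot(n);cv2.imwrite(f"pics/{n}0.png",im)
E
```

```text
pics
{'clock': np.float64(0.0), 'qpos': array([62.351, 36.059,  2.201, 86.996, -1.547, 57.084, -1.144]), 'joint_vel': array([-0.007,  0.028, -0.072, -0.052,  0.069, -0.069, -0.03 ]), 'effort': array([ 0.0000e+00, -5.6340e+01,  1.2260e+00, -1.9345e+01,  1.1000e-02,
        1.1000e-02,  0.0000e+00]), 'eef_pos': array([ 0.263, -0.594,  0.255]), 'orientation': array([-179.891,    0.   ,   23.881]), 'contact_force': array([-0.091,  0.941,  0.563]), 'ft_torque': array([0.004, 0.051, 0.039]), 'finger_force': np.float64(0.0), 'gripper_width': np.float64(1.004)}
side [[496.3, 0.0, 251.2], [0.0, 496.3, 193.7], [0.0, 0.0, 1.0]] [[0.994, 0.109, 0.005], [0.079, -0.685, -0.725], [-0.076, 0.721, -0.689]] [-0.546, 0.014, 0.986]
top [[371.8, 0.0, 249.5], [0.0, 371.8, 195.8], [0.0, 0.0, 1.0]] [[-0.009, -1.0, 0.03], [-0.987, 0.004, -0.16], [0.16, -0.031, -0.987]] [-0.058, 0.587, 0.866]
```

View pics/top0.png

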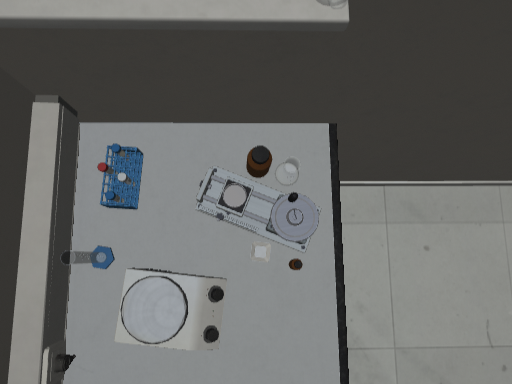

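View pics/side0.png

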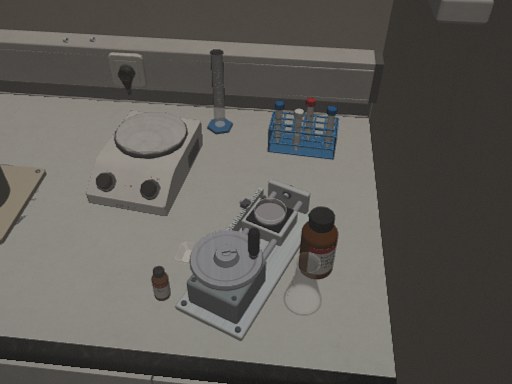

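```bash
cat > h.py <<'E'
from cell import bot
import cv2,numpy as np
from scipy.spatial.transform import Rotation as Ro
def ray(c,px,fish=False):
    K=c["intrinsics"];R=np.array(c["R"]);t=np.array(c["t"])
    u=(px[0]-K[0][2])/K[0][0];v=(px[1]-K[1][2])/K[1][1]
    if fish:
        r=np.hypot(u,v);s=np.sinc(r/np.pi) ;d=np.array([u*s,v*s,np.cos(r)])
    else: d=np.array([u,v,1.])
    d=R.T@d;return -R.T@t,d/np.linalg.norm(d)
def plane(o,d,z): return o+d*(z-o[2])/d[2]
def tri(rs):
    A=sum(np.eye(3)-np.outer(d,d) for o,d in rs);b=sum((np.eye(3)-np.outer(d,d))@o for o,d in rs)
    p=np.linalg.solve(A,b);return p,[np.linalg.norm(np.cross(p-o,d)) for o,d in rs]
E
python3 - <<'E'
from h import *
T=bot.camera_info("top");S=bot.camera_info("side")
np.set_printoptions(precision=4,suppress=True)
for n,a,b in[("hub",(295,216),(227,253)),("griptop",(293,195),(254,231)),("bottlecap",(261,153),(321,217)),("dropper",(296,263),(159,271)),]:
    print(n,tri([ray(T,a),ray(S,b)]))
print(plane(*ray(T,(207,187)),.05),plane(*ray(T,(287,173)),.05))
W=bot.camera_info("wrist");print(W)
o=bot.get_obs();print(o["eef_pos"],-np.array(W["R"]).T@np.array(W["t"]))
E
```

```text
hub (array([ 0.5297, -0.1639,  0.1069]), [np.float64(0.00022833215758268348), np.float64(0.00022833215758245892)])
griptop (array([ 0.5704, -0.1542,  0.1512]), [np.float64(0.0005859028220272169), np.float64(0.0005859028220274967)])
bottlecap (array([ 0.6716, -0.0873,  0.124 ]), [np.float64(0.0018571251117969654), np.float64(0.001857125111796968)])
dropper (array([ 0.4214, -0.1714,  0.0566]), [np.float64(0.00134525462795519), np.float64(0.0013452546279550284)])
[0.6083 0.0422 0.05  ] [ 0.643  -0.1559  0.05  ]
{'intrinsics': array([[297.3186,   0.    , 257.2392],
       [  0.    , 297.3186, 193.9223],
       [  0.    ,   0.    ,   1.    ]]), 'R': array([[ 0.4043, -0.9146, -0.0027],
       [-0.8758, -0.388 ,  0.2871],
       [-0.2636, -0.1138, -0.9579]]), 't': array([-0.6489, -0.0356,  0.3806])}
[ 0.263  -0.5939  0.2555] [ 0.3315 -0.564   0.3731]
```

```bash
R="0.0498 -0.0339 0 0 0 0"; python3 -m jog '.05 -.034 0 0 0 0;.05 -.034 0 0 0 0;.05 -.034 0 0 0 0;.05 -.034 0 0 0 0;.05 -.034 0 0 0 0;.05 -.034 0 0 0 0;.05 -.034 0 0 0 0;.05 -.034 0 0 0 0;.05 -.034 0 0 0 0;.05 -.034 0 0 0 0' 1 40
python3 -m jog '.05 -.034 0 0 0 0;.05 -.034 0 0 0 0;.05 -.034 0 0 0 0;.05 -.034 0 0 0 0;0 0 0 0 0 -.0394;0 0 0 0 0 -.0394;0 0 0 0 0 -.0394;0 0 0 0 0 -.0394;0 0 0 0 0 -.0394;0 0 0 0 0 -.0394'
python3 - <<'E'
from h import *
W=bot.camera_info("wrist");im=bot.snapshot("wrist")
np.savez("pics/w1.npz",im=im,K=W["intrinsics"],R=W["R"],t=W["t"])
cv2.imwrite("pics/w1.png",cv2.resize(im,(800,600),interpolation=cv2.INTER_CUBIC))
E
```

```text
clock: 0.93
eef_pos: [0.4554, -0.2846, 0.2561]
orientation: [-180.0, 0.0, 23.9]
contact_force: [0.5, 0.4, -0.1]
gripper_width: 1.001
finger_force: 0.0
clock: 1.77
eef_pos: [0.5313, -0.1631, 0.256]
orientation: [-180.0, 0.0, 66.8]
contact_force: [0.6, -0.1, -0.1]
gripper_width: 1.001
finger_force: 0.0
```

View pics/w1.png

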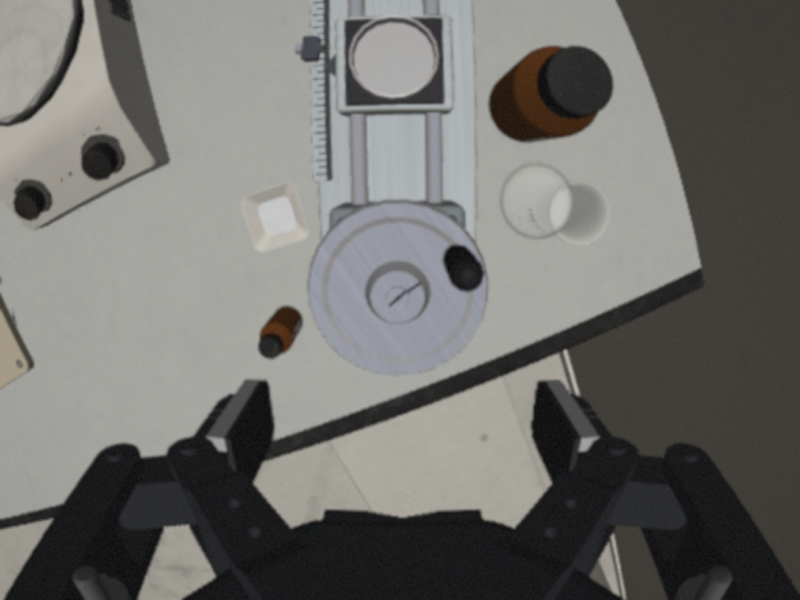

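```bash
python3 - <<'E'
from h import *
np.set_printoptions(precision=4,suppress=True)
d=np.load("pics/w1.npz");W=dict(intrinsics=d["K"],R=d["R"],t=d["t"]);im=d["im"]
T=bot.camera_info("top");S=bot.camera_info("side");k=1/1.5625
w=lambda x,y:ray(W,(x*k,y*k),True)
hub=tri([ray(T,(295,216)),ray(S,(227,253)),w(398,292)]);print("hub",hub)
print("hub on .111",plane(*w(398,292),.111), plane(*ray(T,(295,216)),.111),plane(*ray(S,(227,253)),.111))
print("grip",tri([ray(T,(293,195)),ray(S,(254,231)),w(466,274)]), plane(*w(466,274),.159),plane(*w(455,258),.107))
# wheel disc ellipse edges at z=.102 : sample left,right,bottom
P=[plane(*w(*p),.102)[:2] for p in[(307,290),(488,290),(398,375),(398,203),(345,362),(450,360),(340,225),(455,225)]]
A=np.array([[2*x,2*y,1] for x,y in P]);s=np.linalg.lstsq(A,np.array([x*x+y*y for x,y in P]),rcond=None)[0]
print("wheel",s[:2],np.sqrt(s[2]+s[0]**2+s[1]**2))
# stage dir from rods / bar edge
a,b=plane(*w(318,180),.045),plane(*w(318,20),.045);print("bar dir",np.degrees(np.arctan2(*(b-a)[[1,0]])))
a,b=plane(*w(360,203),.035),plane(*w(361,120),.035);print("rod dir",np.degrees(np.arctan2(*(b-a)[[1,0]])))
a,b=plane(*w(338,110),.059),plane(*w(453,108),.059);print("carr dir",np.degrees(np.arctan2(*(b-a)[[1,0]])))
big=cv2.resize(im[0:130,170:320],None,fx=4,fy=4,interpolation=cv2.INTER_CUBIC);cv2.imwrite("pics/c1.png",big)
E
```

```text
hub (array([ 0.5299, -0.163 ,  0.1054]), [np.float64(0.0012868427035422267), np.float64(0.00028151168147168336), np.float64(0.001214250156766139)])
hub on .111 [ 0.531  -0.1604  0.111 ] [ 0.5291 -0.1634  0.111 ] [ 0.5305 -0.1672  0.111 ]
grip (array([ 0.5703, -0.1546,  0.1517]), [np.float64(0.0007995133472898134), np.float64(0.0005162204693865277), np.float64(0.0004362470949624195)]) [ 0.57   -0.1531  0.159 ] [ 0.5695 -0.1556  0.107 ]
wheel [ 0.5288 -0.1639] 0.05503005376290217
bar dir 66.77633304375874
rod dir 65.62870125033099
carr dir -22.43296898870081
```

View pics/c1.png

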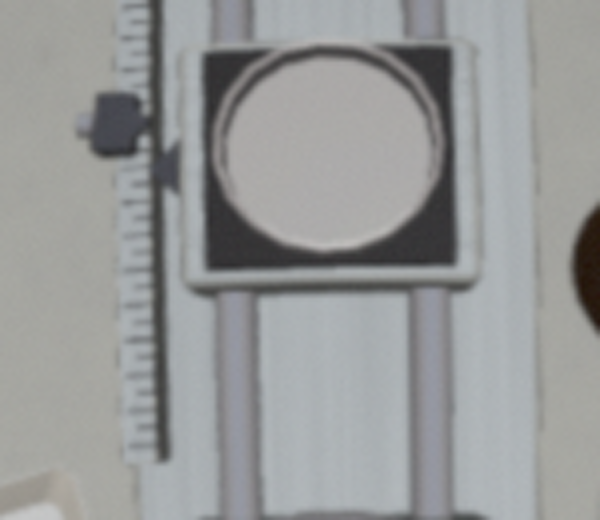

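```bash
python3 -m jog '.0193 .0268 0 0 0 0;.0193 .0268 0 0 0 0;0 0 .031 0 0 0;0 0 .031 0 0 0;0 0 .031 0 0 0;0 0 .031 0 0 0;0 0 .031 0 0 0;0 0 .031 0 0 0;0 0 0 0 0 0;0 0 0 0 0 0' 
python3 -m jog '0 0 0 0 0 0;0 0 0 0 0 0;0 0 0 0 0 0;0 0 0 0 0 0;0 0 0 0 0 0;0 0 0 0 0 0;0 0 0 0 0 0;0 0 0 0 0 0;0 0 0 0 0 0;0 0 0 0 0 0' -1 30
python3 - <<'E'
from h import *
W=bot.camera_info("wrist");im=bot.snapshot("wrist")
np.savez("pics/w2.npz",im=im,K=W["intrinsics"],R=W["R"],t=W["t"])
cv2.imwrite("pics/w2.png",cv2.resize(im,(800,600),interpolation=cv2.INTER_CUBIC))
E
```

```text
clock: 2.65
eef_pos: [0.5696, -0.1546, 0.1439]
orientation: [-179.9, 0.0, 66.3]
contact_force: [0.6, 0.3, 0.4]
gripper_width: 0.998
finger_force: 0.0
clock: 3.48
eef_pos: [0.5701, -0.155, 0.1453]
orientation: [-180.0, 0.0, 66.4]
contact_force: [-2.4, 0.3, 5.1]
gripper_width: 0.203
finger_force: 31.2
```

View pics/w2.png

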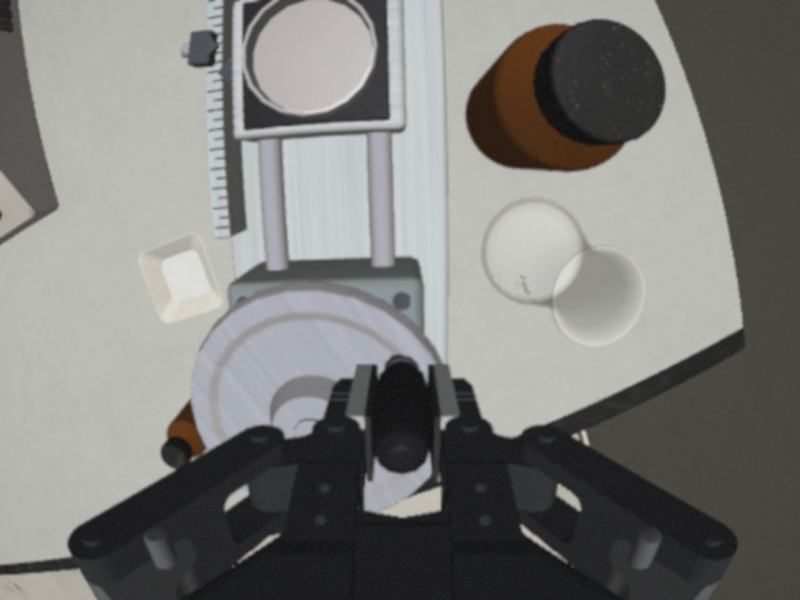

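```bash
cat >> h.py <<'E'
C=np.array([.5295,-.1635])
def st(p=True):
    o=bot.get_obs();e=np.array(o["eef_pos"]);y=np.radians(o["orientation"][2]);f=np.array(o["contact_force"])
    d=e[:2]-C;r=np.hypot(*d);u=d/r;a=np.degrees(np.arctan2(d[1],d[0]))-np.degrees(y)+90
    if p: print("t %.2f alpha %.1f theta %.1f r %.2fmm z %.1f Frad %.2f Ftan(ccw+) %.2f Fz %.2f"%(o["clock"],a,a+np.degrees(y)-90,r*1e3,e[2]*1e3,f[:2]@u,f[1]*u[0]-f[0]*u[1],f[2]))
    return a,r
def rows(a0,a1,n,r=.042):
    a=np.radians(np.linspace(a0,a1,n+1));x=r*np.sin(a)/.6;y=r*np.cos(a)/.6
    print(";".join("%.4f %.4f 0 0 0 0"%(p,q) for p,q in zip(np.diff(x),np.diff(y))))
E
python3 -c "
from h import *
st();rows(36,-54,10)"
```

```text
t 3.53 alpha 35.4 theta 11.8 r 41.51mm z 145.3 Frad -2.30 Ftan(ccw+) 0.74 Fz 5.81
-0.0094 0.0057 0 0 0 0;-0.0101 0.0042 0 0 0 0;-0.0107 0.0026 0 0 0 0;-0.0110 0.0009 0 0 0 0;-0.0110 -0.0009 0 0 0 0;-0.0107 -0.0026 0 0 0 0;-0.0101 -0.0042 0 0 0 0;-0.0094 -0.0057 0 0 0 0;-0.0084 -0.0071 0 0 0 0;-0.0071 -0.0084 0 0 0 0
```

```bash
python3 -m jog '-.0094 .0057 0 0 0 0;-.0101 .0042 0 0 0 0;-.0107 .0026 0 0 0 0;-.011 .0009 0 0 0 0;-.011 -.0009 0 0 0 0;-.0107 -.0026 0 0 0 0;-.0101 -.0042 0 0 0 0;-.0094 -.0057 0 0 0 0;-.0084 -.0071 0 0 0 0;-.0071 -.0084 0 0 0 0'
python3 -c "
from h import *
a,r=st();rows(-54,-144,10)"
```

```text
clock: 4.37
eef_pos: [0.5417, -0.202, 0.1455]
orientation: [179.7, -0.3, 66.6]
contact_force: [5.5, 4.3, 0.5]
gripper_width: 0.198
finger_force: 30.7
t 4.37 alpha -49.0 theta -72.4 r 40.38mm z 145.5 Frad -2.44 Ftan(ccw+) 6.54 Fz 0.50
-0.0057 -0.0094 0 0 0 0;-0.0042 -0.0101 0 0 0 0;-0.0026 -0.0107 0 0 0 0;-0.0009 -0.0110 0 0 0 0;0.0009 -0.0110 0 0 0 0;0.0026 -0.0107 0 0 0 0;0.0042 -0.0101 0 0 0 0;0.0057 -0.0094 0 0 0 0;0.0071 -0.0084 0 0 0 0;0.0084 -0.0071 0 0 0 0
```

```bash
python3 -m jog '-.0057 -.0094 0 0 0 0;-.0042 -.0101 0 0 0 0;-.0026 -.0107 0 0 0 0;-.0009 -.011 0 0 0 0;.0009 -.011 0 0 0 0;.0026 -.0107 0 0 0 0;.0042 -.0101 0 0 0 0;.0057 -.0094 0 0 0 0;.0071 -.0084 0 0 0 0;.0084 -.0071 0 0 0 0'
python3 -c "
from h import *
a,r=st();rows(-144,-234,10)
im=bot.snapshot('wrist');cv2.imwrite('pics/w3.png',im)"
```

```text
clock: 5.2
eef_pos: [0.4891, -0.1763, 0.1455]
orientation: [179.7, 0.2, 66.3]
contact_force: [-0.8, -6.4, 3.6]
gripper_width: 0.195
finger_force: 31.0
t 5.20 alpha -138.7 theta -162.4 r 42.37mm z 145.5 Frad 2.73 Ftan(ccw+) 5.88 Fz 3.60
0.0094 -0.0057 0 0 0 0;0.0101 -0.0042 0 0 0 0;0.0107 -0.0026 0 0 0 0;0.0110 -0.0009 0 0 0 0;0.0110 0.0009 0 0 0 0;0.0107 0.0026 0 0 0 0;0.0101 0.0042 0 0 0 0;0.0094 0.0057 0 0 0 0;0.0084 0.0071 0 0 0 0;0.0071 0.0084 0 0 0 0
```

```bash
python3 -c "
from h import *
rows(-144,-184,10)"
```

```text
0.0041 -0.0027 0 0 0 0;0.0042 -0.0024 0 0 0 0;0.0044 -0.0021 0 0 0 0;0.0045 -0.0018 0 0 0 0;0.0046 -0.0015 0 0 0 0;0.0047 -0.0012 0 0 0 0;0.0048 -0.0008 0 0 0 0;0.0049 -0.0005 0 0 0 0;0.0049 -0.0002 0 0 0 0;0.0049 0.0002 0 0 0 0
```

View pics/w3.png

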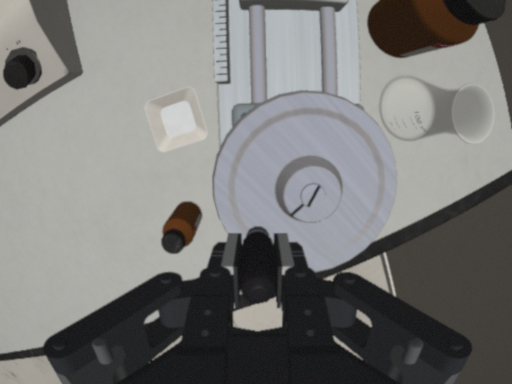

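```bash
python3 -m jog '.0041 -.0027 0 0 0 0;.0042 -.0024 0 0 0 0;.0044 -.0021 0 0 0 0;.0045 -.0018 0 0 0 0;.0046 -.0015 0 0 0 0;.0047 -.0012 0 0 0 0;.0048 -.0008 0 0 0 0;.0049 -.0005 0 0 0 0;.0049 -.0002 0 0 0 0;.0049 .0002 0 0 0 0' >/dev/null
python3 - <<'E'
from h import *
st()
for k in range(5): rows(-184-10*k,-194-10*k,1)
a=cv2.resize(bot.snapshot('top')[160:250,190:320],None,fx=4,fy=4,interpolation=cv2.INTER_CUBIC)
b=cv2.resize(bot.snapshot('side')[170:260,220:350],None,fx=4,fy=4,interpolation=cv2.INTER_CUBIC)
cv2.imwrite("pics/d4.png",np.vstack([a,b])[:, :][:720])
cv2.imwrite("pics/d4.png",cv2.resize(np.hstack([a,b]),(800,277)))
E
```

```text
t 6.08 alpha 180.7 theta 157.1 r 43.36mm z 145.3 Frad 5.32 Ftan(ccw+) 6.48 Fz 12.73
0.0121 0.0019 0 0 0 0
0.0115 0.0040 0 0 0 0
0.0107 0.0059 0 0 0 0
0.0095 0.0077 0 0 0 0
0.0080 0.0092 0 0 0 0
```

View pics/d4.png

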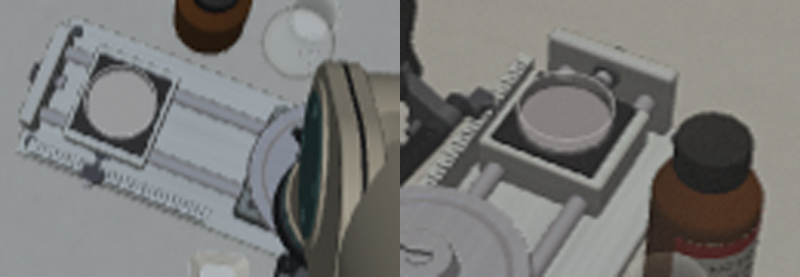

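```bash
sed -i 's/^C=.*/C=np.array([.5288,-.1621])/' h.py; cat > chk.py <<'E'
from h import *
import sys
st(); o=bot.get_obs();e=np.array(o["eef_pos"])[:2]-C;f=o["contact_force"]
sys.exit(int(abs(f[1]*e[0]-f[0]*e[1])/np.hypot(*e)>8.3))
E
J="python3 -m jog"
python3 -m jog '.001 -.0002 0 0 0 0;.001 -.0002 0 0 0 0;.001 -.0002 0 0 0 0;.001 -.0002 0 0 0 0;.001 -.0002 0 0 0 0;.001 -.0002 0 0 0 0;.001 -.0002 0 0 0 0;.001 -.0002 0 0 0 0;0 0 0 0 0 0;0 0 0 0 0 0' >/dev/null; python3 chk.py &&
python3 -m jog '.001 .0002 0 0 0 0;.001 .0002 0 0 0 0;.001 .0002 0 0 0 0;.001 .0002 0 0 0 0;.001 .0002 0 0 0 0;.001 .0002 0 0 0 0;.001 .0002 0 0 0 0;.001 .0002 0 0 0 0;0 0 0 0 0 0;0 0 0 0 0 0' >/dev/null && python3 chk.py &&
python3 -m jog '.001 .0003 0 0 0 0;.001 .0003 0 0 0 0;.001 .0003 0 0 0 0;.001 .0003 0 0 0 0;.001 .0003 0 0 0 0;.001 .0003 0 0 0 0;.001 .0003 0 0 0 0;.001 .0003 0 0 0 0;0 0 0 0 0 0;0 0 0 0 0 0' >/dev/null && python3 chk.py &&
python3 -m jog '.0009 .0004 0 0 0 0;.0009 .0004 0 0 0 0;.0009 .0004 0 0 0 0;.0009 .0004 0 0 0 0;.0009 .0004 0 0 0 0;.0009 .0004 0 0 0 0;.0009 .0004 0 0 0 0;.0009 .0004 0 0 0 0;0 0 0 0 0 0;0 0 0 0 0 0' >/dev/null && python3 chk.py
```

```text
t 7.02 alpha 174.6 theta 151.0 r 42.35mm z 145.3 Frad 2.40 Ftan(ccw+) 6.90 Fz 9.46
t 7.85 alpha 167.9 theta 144.2 r 42.37mm z 145.3 Frad 1.86 Ftan(ccw+) 6.20 Fz 9.33
t 8.68 alpha 160.9 theta 137.3 r 42.39mm z 145.3 Frad 1.94 Ftan(ccw+) 5.81 Fz 9.57
t 9.52 alpha 154.5 theta 130.8 r 42.43mm z 145.2 Frad 0.98 Ftan(ccw+) 5.63 Fz 9.47
```

```bash

python3 -m jog '.0009 .0005 0 0 0 0;.0009 .0005 0 0 0 0;.0009 .0005 0 0 0 0;.0009 .0005 0 0 0 0;.0009 .0005 0 0 0 0;.0009 .0005 0 0 0 0;.0009 .0005 0 0 0 0;.0009 .0005 0 0 0 0;0 0 0 0 0 0;0 0 0 0 0 0' >/dev/null; python3 chk.py &&
python3 -m jog '.0008 .0006 0 0 0 0;.0008 .0006 0 0 0 0;.0008 .0006 0 0 0 0;.0008 .0006 0 0 0 0;.0008 .0006 0 0 0 0;.0008 .0006 0 0 0 0;.0008 .0006 0 0 0 0;.0008 .0006 0 0 0 0;0 0 0 0 0 0;0 0 0 0 0 0' >/dev/null && python3 chk.py &&
python3 -m jog '.0007 .0007 0 0 0 0;.0007 .0007 0 0 0 0;.0007 .0007 0 0 0 0;.0007 .0007 0 0 0 0;.0007 .0007 0 0 0 0;.0007 .0007 0 0 0 0;.0007 .0007 0 0 0 0;.0007 .0007 0 0 0 0;0 0 0 0 0 0;0 0 0 0 0 0' >/dev/null && python3 chk.py &&
python3 -m jog '.0007 .0008 0 0 0 0;.0007 .0008 0 0 0 0;.0007 .0008 0 0 0 0;.0007 .0008 0 0 0 0;.0007 .0008 0 0 0 0;.0007 .0008 0 0 0 0;.0007 .0008 0 0 0 0;.0007 .0008 0 0 0 0;0 0 0 0 0 0;0 0 0 0 0 0' >/dev/null && python3 chk.py && 
python3 -m jog '.0006 .0008 0 0 0 0;.0006 .0008 0 0 0 0;.0006 .0008 0 0 0 0;.0006 .0008 0 0 0 0;.0006 .0008 0 0 0 0;.0006 .0008 0 0 0 0;.0006 .0008 0 0 0 0;.0006 .0008 0 0 0 0;0 0 0 0 0 0;0 0 0 0 0 0' >/dev/null && python3 chk.py &&
python3 -m jog '.0005 .0009 0 0 0 0;.0005 .0009 0 0 0 0;.0005 .0009 0 0 0 0;.0005 .0009 0 0 0 0;.0005 .0009 0 0 0 0;.0005 .0009 0 0 0 0;.0005 .0009 0 0 0 0;.0005 .0009 0 0 0 0;0 0 0 0 0 0;0 0 0 0 0 0' >/dev/null && python3 chk.py
```

```text
t 10.35 alpha 147.7 theta 124.1 r 42.45mm z 145.2 Frad 0.38 Ftan(ccw+) 4.17 Fz 9.71
t 11.18 alpha 141.2 theta 117.6 r 42.44mm z 145.2 Frad 0.41 Ftan(ccw+) 6.36 Fz 10.27
t 12.02 alpha 134.8 theta 111.2 r 42.43mm z 145.2 Frad 0.42 Ftan(ccw+) 5.84 Fz 9.64
t 12.85 alpha 127.9 theta 104.3 r 42.45mm z 145.2 Frad -0.60 Ftan(ccw+) 4.94 Fz 10.06
t 13.68 alpha 121.5 theta 97.9 r 42.48mm z 145.2 Frad -1.76 Ftan(ccw+) 5.40 Fz 10.04
t 14.52 alpha 115.1 theta 91.4 r 42.48mm z 145.2 Frad -1.38 Ftan(ccw+) 5.72 Fz 9.15
```

```bash

python3 -m jog '.0003 .0009 0 0 0 0;.0003 .0009 0 0 0 0;.0003 .0009 0 0 0 0;.0003 .0009 0 0 0 0;.0003 .0009 0 0 0 0;.0003 .0009 0 0 0 0;.0003 .0009 0 0 0 0;.0003 .0009 0 0 0 0;0 0 0 0 0 0;0 0 0 0 0 0' >/dev/null; python3 chk.py &&
python3 -m jog '.0002 .001 0 0 0 0;.0002 .001 0 0 0 0;.0002 .001 0 0 0 0;.0002 .001 0 0 0 0;.0002 .001 0 0 0 0;.0002 .001 0 0 0 0;.0002 .001 0 0 0 0;.0002 .001 0 0 0 0;0 0 0 0 0 0;0 0 0 0 0 0' >/dev/null && python3 chk.py &&
python3 -m jog '.0001 .001 0 0 0 0;.0001 .001 0 0 0 0;.0001 .001 0 0 0 0;.0001 .001 0 0 0 0;.0001 .001 0 0 0 0;.0001 .001 0 0 0 0;.0001 .001 0 0 0 0;.0001 .001 0 0 0 0;0 0 0 0 0 0;0 0 0 0 0 0' >/dev/null && python3 chk.py &&
python3 -m jog '0 .001 0 0 0 0;0 .001 0 0 0 0;0 .001 0 0 0 0;0 .001 0 0 0 0;0 .001 0 0 0 0;0 .001 0 0 0 0;0 .001 0 0 0 0;0 .001 0 0 0 0;0 0 0 0 0 0;0 0 0 0 0 0' >/dev/null && python3 chk.py && 
python3 -m jog '-.0001 .001 0 0 0 0;-.0001 .001 0 0 0 0;-.0001 .001 0 0 0 0;-.0001 .001 0 0 0 0;-.0001 .001 0 0 0 0;-.0001 .001 0 0 0 0;-.0001 .001 0 0 0 0;-.0001 .001 0 0 0 0;0 0 0 0 0 0;0 0 0 0 0 0' >/dev/null && python3 chk.py &&
python3 -m jog '-.0002 .001 0 0 0 0;-.0002 .001 0 0 0 0;-.0002 .001 0 0 0 0;-.0002 .001 0 0 0 0;-.0002 .001 0 0 0 0;-.0002 .001 0 0 0 0;-.0002 .001 0 0 0 0;-.0002 .001 0 0 0 0;0 0 0 0 0 0;0 0 0 0 0 0' >/dev/null && python3 chk.py
```

```text
t 15.35 alpha 109.1 theta 85.5 r 42.49mm z 145.2 Frad -1.35 Ftan(ccw+) 6.22 Fz 10.06
t 16.18 alpha 102.6 theta 79.0 r 42.44mm z 145.1 Frad -3.01 Ftan(ccw+) 5.76 Fz 11.28
t 17.02 alpha 96.2 theta 72.6 r 42.40mm z 145.2 Frad -1.99 Ftan(ccw+) 4.89 Fz 10.92
t 17.85 alpha 89.9 theta 66.3 r 42.37mm z 145.1 Frad -2.20 Ftan(ccw+) 6.31 Fz 10.52
t 18.68 alpha 83.5 theta 59.9 r 42.35mm z 145.1 Frad -3.58 Ftan(ccw+) 5.71 Fz 10.56
t 19.52 alpha 77.1 theta 53.5 r 42.35mm z 145.1 Frad -2.71 Ftan(ccw+) 5.20 Fz 10.63
```

```bash

python3 -m jog '-.0004 .001 0 0 0 0;-.0004 .001 0 0 0 0;-.0004 .001 0 0 0 0;-.0004 .001 0 0 0 0;-.0004 .001 0 0 0 0;-.0004 .001 0 0 0 0;-.0004 .001 0 0 0 0;-.0004 .001 0 0 0 0;0 0 0 0 0 0;0 0 0 0 0 0' >/dev/null; python3 chk.py &&
python3 -m jog '-.0005 .0009 0 0 0 0;-.0005 .0009 0 0 0 0;-.0005 .0009 0 0 0 0;-.0005 .0009 0 0 0 0;-.0005 .0009 0 0 0 0;-.0005 .0009 0 0 0 0;-.0005 .0009 0 0 0 0;-.0005 .0009 0 0 0 0;0 0 0 0 0 0;0 0 0 0 0 0' >/dev/null && python3 chk.py &&
python3 -m jog '-.0006 .0008 0 0 0 0;-.0006 .0008 0 0 0 0;-.0006 .0008 0 0 0 0;-.0006 .0008 0 0 0 0;-.0006 .0008 0 0 0 0;-.0006 .0008 0 0 0 0;-.0006 .0008 0 0 0 0;-.0006 .0008 0 0 0 0;0 0 0 0 0 0;0 0 0 0 0 0' >/dev/null && python3 chk.py &&
python3 -m jog '-.0006 .0008 0 0 0 0;-.0006 .0008 0 0 0 0;-.0006 .0008 0 0 0 0;-.0006 .0008 0 0 0 0;-.0006 .0008 0 0 0 0;-.0006 .0008 0 0 0 0;-.0006 .0008 0 0 0 0;-.0006 .0008 0 0 0 0;0 0 0 0 0 0;0 0 0 0 0 0' >/dev/null && python3 chk.py && 
python3 -m jog '-.0007 .0007 0 0 0 0;-.0007 .0007 0 0 0 0;-.0007 .0007 0 0 0 0;-.0007 .0007 0 0 0 0;-.0007 .0007 0 0 0 0;-.0007 .0007 0 0 0 0;-.0007 .0007 0 0 0 0;-.0007 .0007 0 0 0 0;0 0 0 0 0 0;0 0 0 0 0 0' >/dev/null && python3 chk.py &&
python3 -m jog '-.0007 .0007 0 0 0 0;-.0007 .0007 0 0 0 0;-.0007 .0007 0 0 0 0;-.0007 .0007 0 0 0 0;-.0007 .0007 0 0 0 0;-.0007 .0007 0 0 0 0;-.0007 .0007 0 0 0 0;-.0007 .0007 0 0 0 0;0 0 0 0 0 0;0 0 0 0 0 0' >/dev/null && python3 chk.py
```

```text
t 20.35 alpha 70.3 theta 46.7 r 42.28mm z 145.1 Frad -3.78 Ftan(ccw+) 5.84 Fz 10.06
t 21.18 alpha 63.9 theta 40.3 r 42.20mm z 145.1 Frad -2.11 Ftan(ccw+) 5.52 Fz 9.91
t 22.02 alpha 57.7 theta 34.1 r 42.16mm z 145.2 Frad -2.44 Ftan(ccw+) 5.65 Fz 9.85
t 22.85 alpha 51.3 theta 27.8 r 42.13mm z 145.2 Frad -3.13 Ftan(ccw+) 5.40 Fz 9.48
t 23.68 alpha 45.2 theta 21.6 r 42.12mm z 145.2 Frad -3.08 Ftan(ccw+) 4.92 Fz 9.68
t 24.52 alpha 38.9 theta 15.4 r 42.14mm z 145.1 Frad -3.68 Ftan(ccw+) 5.21 Fz 10.18
```

```bash

python3 -m jog '-.0008 .0005 0 0 0 0;-.0008 .0005 0 0 0 0;-.0008 .0005 0 0 0 0;-.0008 .0005 0 0 0 0;-.0008 .0005 0 0 0 0;-.0008 .0005 0 0 0 0;-.0008 .0005 0 0 0 0;-.0008 .0005 0 0 0 0;0 0 0 0 0 0;0 0 0 0 0 0' >/dev/null; python3 chk.py &&
python3 -m jog '-.0009 .0004 0 0 0 0;-.0009 .0004 0 0 0 0;-.0009 .0004 0 0 0 0;-.0009 .0004 0 0 0 0;-.0009 .0004 0 0 0 0;-.0009 .0004 0 0 0 0;-.0009 .0004 0 0 0 0;-.0009 .0004 0 0 0 0;0 0 0 0 0 0;0 0 0 0 0 0' >/dev/null && python3 chk.py &&
python3 -m jog '-.0009 .0004 0 0 0 0;-.0009 .0004 0 0 0 0;-.0009 .0004 0 0 0 0;-.0009 .0004 0 0 0 0;-.0009 .0004 0 0 0 0;-.0009 .0004 0 0 0 0;-.0009 .0004 0 0 0 0;-.0009 .0004 0 0 0 0;0 0 0 0 0 0;0 0 0 0 0 0' >/dev/null && python3 chk.py &&
python3 -m jog '-.001 .0002 0 0 0 0;-.001 .0002 0 0 0 0;-.001 .0002 0 0 0 0;-.001 .0002 0 0 0 0;-.001 .0002 0 0 0 0;-.001 .0002 0 0 0 0;-.001 .0002 0 0 0 0;-.001 .0002 0 0 0 0;0 0 0 0 0 0;0 0 0 0 0 0' >/dev/null && python3 chk.py && 
python3 -m jog '-.001 .0001 0 0 0 0;-.001 .0001 0 0 0 0;-.001 .0001 0 0 0 0;-.001 .0001 0 0 0 0;-.001 .0001 0 0 0 0;-.001 .0001 0 0 0 0;-.001 .0001 0 0 0 0;-.001 .0001 0 0 0 0;0 0 0 0 0 0;0 0 0 0 0 0' >/dev/null && python3 chk.py
```

```text
t 25.35 alpha 33.1 theta 9.7 r 42.12mm z 145.1 Frad -3.43 Ftan(ccw+) 5.08 Fz 8.90
t 26.18 alpha 27.1 theta 3.7 r 42.07mm z 145.2 Frad -4.67 Ftan(ccw+) 5.97 Fz 8.79
t 27.02 alpha 21.0 theta -2.5 r 42.09mm z 145.2 Frad -4.70 Ftan(ccw+) 5.38 Fz 9.06
t 27.85 alpha 14.8 theta -8.7 r 42.03mm z 145.2 Frad -3.58 Ftan(ccw+) 5.42 Fz 8.26
t 28.68 alpha 8.6 theta -14.9 r 41.97mm z 145.3 Frad -3.28 Ftan(ccw+) 5.44 Fz 6.37
```

```bash

python3 -m jog '-.001 0 0 0 0 0;-.001 0 0 0 0 0;-.001 0 0 0 0 0;-.001 0 0 0 0 0;-.001 0 0 0 0 0;-.001 0 0 0 0 0;-.001 0 0 0 0 0;-.001 0 0 0 0 0;0 0 0 0 0 0;0 0 0 0 0 0' >/dev/null; python3 chk.py &&
python3 -m jog '-.001 -.0001 0 0 0 0;-.001 -.0001 0 0 0 0;-.001 -.0001 0 0 0 0;-.001 -.0001 0 0 0 0;-.001 -.0001 0 0 0 0;-.001 -.0001 0 0 0 0;-.001 -.0001 0 0 0 0;-.001 -.0001 0 0 0 0;0 0 0 0 0 0;0 0 0 0 0 0' >/dev/null && python3 chk.py &&
python3 -m jog '-.001 -.0003 0 0 0 0;-.001 -.0003 0 0 0 0;-.001 -.0003 0 0 0 0;-.001 -.0003 0 0 0 0;-.001 -.0003 0 0 0 0;-.001 -.0003 0 0 0 0;-.001 -.0003 0 0 0 0;-.001 -.0003 0 0 0 0;0 0 0 0 0 0;0 0 0 0 0 0' >/dev/null && python3 chk.py
python3 - <<'E'
from h import *
a=bot.snapshot('top')[165:235,190:290];b=bot.snapshot('side')[170:240,230:330]
cv2.imwrite("pics/d5.png",cv2.resize(np.hstack([a,b]),(800,280),interpolation=cv2.INTER_CUBIC))
E
```

```text
t 29.52 alpha 2.4 theta -21.0 r 41.95mm z 145.3 Frad -4.09 Ftan(ccw+) 5.53 Fz 7.05
t 30.35 alpha -3.9 theta -27.3 r 41.90mm z 145.3 Frad -3.10 Ftan(ccw+) 5.81 Fz 6.03
t 31.18 alpha -10.4 theta -33.8 r 41.84mm z 145.4 Frad -2.61 Ftan(ccw+) 5.89 Fz 4.39
```

View pics/d5.png

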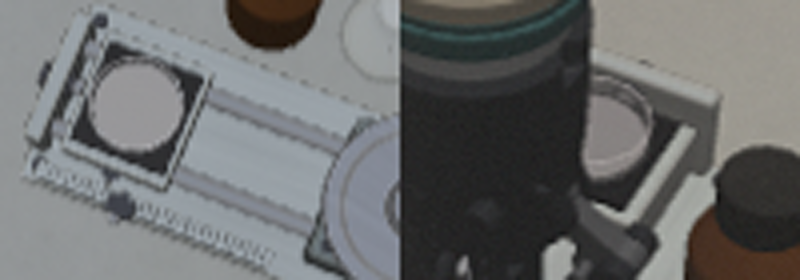

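```bash

python3 -m jog '-.001 -.0003 0 0 0 0;-.001 -.0003 0 0 0 0;-.001 -.0003 0 0 0 0;-.001 -.0003 0 0 0 0;-.001 -.0003 0 0 0 0;-.001 -.0003 0 0 0 0;-.001 -.0003 0 0 0 0;-.001 -.0003 0 0 0 0;0 0 0 0 0 0;0 0 0 0 0 0' >/dev/null; python3 chk.py &&
python3 -m jog '-.0009 -.0004 0 0 0 0;-.0009 -.0004 0 0 0 0;-.0009 -.0004 0 0 0 0;-.0009 -.0004 0 0 0 0;-.0009 -.0004 0 0 0 0;-.0009 -.0004 0 0 0 0;-.0009 -.0004 0 0 0 0;-.0009 -.0004 0 0 0 0;0 0 0 0 0 0;0 0 0 0 0 0' >/dev/null && python3 chk.py &&
python3 -m jog '-.0009 -.0005 0 0 0 0;-.0009 -.0005 0 0 0 0;-.0009 -.0005 0 0 0 0;-.0009 -.0005 0 0 0 0;-.0009 -.0005 0 0 0 0;-.0009 -.0005 0 0 0 0;-.0009 -.0005 0 0 0 0;-.0009 -.0005 0 0 0 0;0 0 0 0 0 0;0 0 0 0 0 0' >/dev/null && python3 chk.py &&
python3 -m jog '-.0008 -.0006 0 0 0 0;-.0008 -.0006 0 0 0 0;-.0008 -.0006 0 0 0 0;-.0008 -.0006 0 0 0 0;-.0008 -.0006 0 0 0 0;-.0008 -.0006 0 0 0 0;-.0008 -.0006 0 0 0 0;-.0008 -.0006 0 0 0 0;0 0 0 0 0 0;0 0 0 0 0 0' >/dev/null && python3 chk.py &&
python3 -m jog '-.0008 -.0007 0 0 0 0;-.0008 -.0007 0 0 0 0;-.0008 -.0007 0 0 0 0;-.0008 -.0007 0 0 0 0;-.0008 -.0007 0 0 0 0;-.0008 -.0007 0 0 0 0;-.0008 -.0007 0 0 0 0;-.0008 -.0007 0 0 0 0;0 0 0 0 0 0;0 0 0 0 0 0' >/dev/null && python3 chk.py &&
python3 -m jog '-.0007 -.0007 0 0 0 0;-.0007 -.0007 0 0 0 0;-.0007 -.0007 0 0 0 0;-.0007 -.0007 0 0 0 0;-.0007 -.0007 0 0 0 0;-.0007 -.0007 0 0 0 0;-.0007 -.0007 0 0 0 0;-.0007 -.0007 0 0 0 0;0 0 0 0 0 0;0 0 0 0 0 0' >/dev/null && python3 chk.py
```

```text
t 32.12 alpha -17.1 theta -40.5 r 41.83mm z 145.4 Frad -2.55 Ftan(ccw+) 4.40 Fz 4.72
t 32.95 alpha -20.4 theta -43.8 r 41.74mm z 145.4 Frad -2.15 Ftan(ccw+) 9.60 Fz 2.07
```

```bash
python3 -m jog '-.0008 -.0003 0 0 0 0;-.0008 -.0003 0 0 0 0;-.0008 -.0003 0 0 0 0;-.0008 -.0003 0 0 0 0;0 0 0 0 0 0;0 0 0 0 0 0;0 0 0 0 0 0;0 0 0 0 0 0;0 0 0 0 0 0;0 0 0 0 0 0' >/dev/null; python3 chk.py
```

```text
t 33.78 alpha -20.9 theta -44.2 r 41.72mm z 145.5 Frad -3.04 Ftan(ccw+) 12.61 Fz 0.03
```

```bash
python3 -m jog '-.0008 -.0003 0 0 0 0;-.0008 -.0003 0 0 0 0;-.0009 -.0003 0 0 0 0;0 0 0 0 0 0;0 0 0 0 0 0;0 0 0 0 0 0;0 0 0 0 0 0;0 0 0 0 0 0;0 0 0 0 0 0;0 0 0 0 0 0' >/dev/null; python3 chk.py
python3 -c "
from h import *
rows(-21,79,10);rows(79,149,10);rows(149,189,10)"
```

```text
t 34.62 alpha -21.3 theta -44.5 r 41.67mm z 145.5 Frad -2.44 Ftan(ccw+) 14.83 Fz -0.55
0.0117 0.0034 0 0 0 0;0.0121 0.0013 0 0 0 0;0.0122 -0.0009 0 0 0 0;0.0118 -0.0030 0 0 0 0;0.0111 -0.0050 0 0 0 0;0.0101 -0.0068 0 0 0 0;0.0088 -0.0085 0 0 0 0;0.0072 -0.0099 0 0 0 0;0.0053 -0.0110 0 0 0 0;0.0034 -0.0117 0 0 0 0
0.0011 -0.0085 0 0 0 0;0.0001 -0.0085 0 0 0 0;-0.0010 -0.0085 0 0 0 0;-0.0020 -0.0083 0 0 0 0;-0.0030 -0.0080 0 0 0 0;-0.0039 -0.0076 0 0 0 0;-0.0048 -0.0070 0 0 0 0;-0.0057 -0.0064 0 0 0 0;-0.0064 -0.0057 0 0 0 0;-0.0070 -0.0048 0 0 0 0
-0.0043 -0.0024 0 0 0 0;-0.0044 -0.0021 0 0 0 0;-0.0046 -0.0018 0 0 0 0;-0.0047 -0.0014 0 0 0 0;-0.0048 -0.0011 0 0 0 0;-0.0048 -0.0008 0 0 0 0;-0.0049 -0.0004 0 0 0 0;-0.0049 -0.0001 0 0 0 0;-0.0049 0.0003 0 0 0 0;-0.0048 0.0006 0 0 0 0
```

```bash
python3 -c "
from h import *
rows(-21,59,8);rows(59,119,10)"
```

```text
0.0117 0.0034 0 0 0 0;0.0121 0.0013 0 0 0 0;0.0122 -0.0009 0 0 0 0;0.0118 -0.0030 0 0 0 0;0.0111 -0.0050 0 0 0 0;0.0101 -0.0068 0 0 0 0;0.0088 -0.0085 0 0 0 0;0.0072 -0.0099 0 0 0 0
0.0034 -0.0065 0 0 0 0;0.0027 -0.0068 0 0 0 0;0.0020 -0.0070 0 0 0 0;0.0013 -0.0072 0 0 0 0;0.0005 -0.0073 0 0 0 0;-0.0003 -0.0073 0 0 0 0;-0.0010 -0.0073 0 0 0 0;-0.0018 -0.0071 0 0 0 0;-0.0025 -0.0069 0 0 0 0;-0.0032 -0.0066 0 0 0 0
```

```bash
python3 -m jog '.0075 .0015 0 0 0 0;.0075 .0015 0 0 0 0;.0117 .0034 0 0 0 0;.0121 .0013 0 0 0 0;.0122 -.0009 0 0 0 0;.0118 -.003 0 0 0 0;.0111 -.005 0 0 0 0;.0101 -.0068 0 0 0 0;.0088 -.0085 0 0 0 0;.0072 -.0099 0 0 0 0' >/dev/null; python3 -c "
from h import *
st()"
python3 -m jog '.0034 -.0065 0 0 0 0;.0027 -.0068 0 0 0 0;.002 -.007 0 0 0 0;.0013 -.0072 0 0 0 0;.0005 -.0073 0 0 0 0;-.0003 -.0073 0 0 0 0;-.001 -.0073 0 0 0 0;-.0018 -.0071 0 0 0 0;-.0025 -.0069 0 0 0 0;-.0032 -.0066 0 0 0 0' >/dev/null
python3 - <<'E'
from h import *
st()
W=bot.camera_info("wrist");im=bot.snapshot("wrist")
np.savez("pics/w6.npz",im=im,K=W["intrinsics"],R=W["R"],t=W["t"])
# expected region of the index: from w1 
d=np.load("pics/w1.npz");W1=dict(intrinsics=d["K"],R=d["R"],t=d["t"])
I=plane(*ray(W1,(170+150/4,124/4),True),.049);Q=plane(*ray(W1,(170+153/4,168/4),True),.049)
y=np.array([np.cos(np.radians(66.7)),np.sin(np.radians(66.7)),0]);print(I,Q,"gap0",(I-Q)@y*1e3)
c=np.array(W["R"])@I+W["t"];r=np.hypot(c[0],c[1]);th=np.arctan2(r,c[2]);u=257.2+297.3*th*c[0]/r;v=193.9+297.3*th*c[1]/r;print("index px",u,v)
x0=int(max(0,u-50));y0=int(max(0,v-40));print(x0,y0)
cv2.imwrite("pics/c6.png",cv2.resize(im[y0:y0+75,x0:x0+100],None,fx=8,fy=8,interpolation=cv2.INTER_CUBIC))
E
```

```text
t 35.45 alpha 55.1 theta 31.5 r 41.74mm z 145.6 Frad 1.77 Ftan(ccw+) -8.00 Fz 1.28
t 36.28 alpha 115.5 theta 92.0 r 42.20mm z 145.5 Frad 1.02 Ftan(ccw+) -7.11 Fz -0.81
[0.54633114 0.00592821 0.049     ] [ 0.54211928 -0.00629745  0.049     ] gap0 12.894591442186595
index px 208.3717244203231 42.67298645683948
158 2
```

View pics/c6.png

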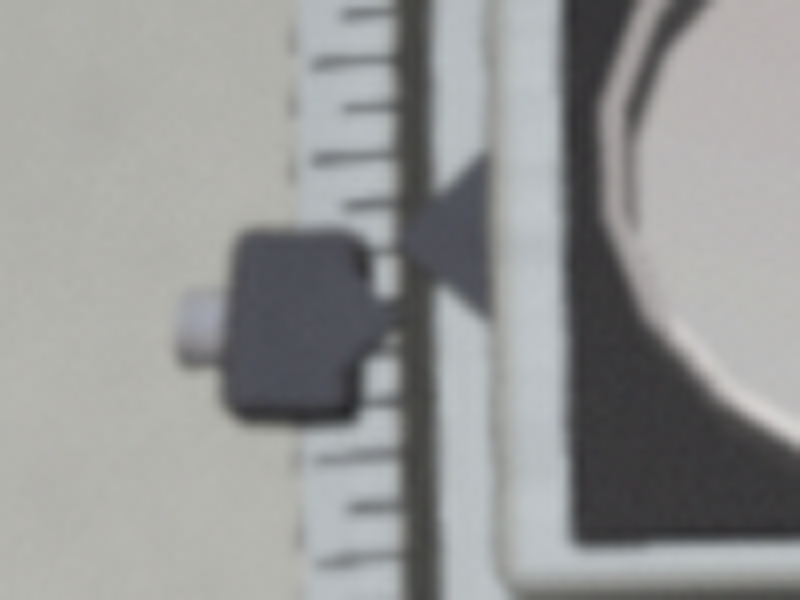

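```bash
cat >> h.py <<'E'
Y=np.array([np.cos(np.radians(66.6)),np.sin(np.radians(66.6)),0])
def ld(f):
    d=np.load(f);return d["im"],dict(intrinsics=d["K"],R=d["R"],t=d["t"])
E
python3 - <<'E'
from h import *
_,W1=ld("pics/w1.npz");_,W6=ld("pics/w6.npz")
i6=ray(W6,(158+400/8-.5,2+318/8-.5),True);p6=ray(W6,(158+405/8-.5,2+238/8-.5),True)
i1=ray(W1,(170+150/4-.5,124/4-.5),True)
print(tri([i1,i6]));
for zi in(.045,.049,.053):print(zi,(plane(*p6,.049)-plane(*i6,zi))@Y*1e3)
st();rows(119,214,10)
E
```

```text
(array([0.54542166, 0.01115559, 0.03487832]), [np.float64(3.5734325628357266e-05), np.float64(3.5734325628416545e-05)])
0.045 6.75252807805871
0.049 7.690327514837763
0.053 8.628126951616855
t 36.33 alpha 117.3 theta 93.8 r 42.25mm z 145.5 Frad 0.21 Ftan(ccw+) -4.75 Fz 2.23
-0.0064 -0.0096 0 0 0 0;-0.0079 -0.0084 0 0 0 0;-0.0092 -0.0070 0 0 0 0;-0.0103 -0.0054 0 0 0 0;-0.0110 -0.0036 0 0 0 0;-0.0115 -0.0018 0 0 0 0;-0.0116 0.0002 0 0 0 0;-0.0114 0.0021 0 0 0 0;-0.0109 0.0039 0 0 0 0;-0.0101 0.0057 0 0 0 0
```

```bash
python3 -c "
from h import *
rows(119,205,10)"
```

```text
-0.0058 -0.0088 0 0 0 0;-0.0070 -0.0078 0 0 0 0;-0.0081 -0.0067 0 0 0 0;-0.0090 -0.0054 0 0 0 0;-0.0097 -0.0040 0 0 0 0;-0.0102 -0.0025 0 0 0 0;-0.0105 -0.0009 0 0 0 0;-0.0105 0.0006 0 0 0 0;-0.0103 0.0022 0 0 0 0;-0.0098 0.0037 0 0 0 0
```

```bash
python3 -m jog '-.0058 -.0088 0 0 0 0;-.007 -.0078 0 0 0 0;-.0081 -.0067 0 0 0 0;-.009 -.0054 0 0 0 0;-.0097 -.004 0 0 0 0;-.0102 -.0025 0 0 0 0;-.0105 -.0009 0 0 0 0;-.0105 .0006 0 0 0 0;-.0103 .0022 0 0 0 0;-.0098 .0037 0 0 0 0' >/dev/null; python3 chk.py
python3 -m jog '0 0 0 0 0 0;0 0 0 0 0 0;0 0 0 0 0 0;.002 -.0008 0 0 0 0;.002 -.0008 0 0 0 0;0 0 0 0 0 0;0 0 0 0 0 0;0 0 0 0 0 0;0 0 0 0 0 0;0 0 0 0 0 0' >/dev/null; python3 chk.py
```

```text
t 37.17 alpha 201.3 theta 177.8 r 42.49mm z 145.3 Frad -0.55 Ftan(ccw+) -7.13 Fz 7.25
t 38.00 alpha 201.4 theta 177.8 r 42.49mm z 145.3 Frad 0.48 Ftan(ccw+) 0.26 Fz 6.68
```

```bash
python3 -m jog '0 0 0 0 0 0;0 0 0 0 0 0;0 0 0 0 0 0;0 0 -.035 0 0 0;0 0 -.035 0 0 0;0 0 -.035 0 0 0;.0425 0 0 0 0 0;.0425 0 0 0 0 0;.0425 0 0 0 0 0;.0425 0 0 0 0 0' 0.2 | head -2
python3 -m jog '0 0 .026 0 0 0;0 0 .026 0 0 0;0 0 .026 0 0 0;0 0 .027 0 0 0;0 0 0 0 0 0;0 0 0 0 0 0;0 0 0 0 0 0;0 0 0 0 0 0;0 0 0 0 0 0;0 0 0 0 0 0' 
python3 - <<'E'
from h import *
W=bot.camera_info("wrist");im=bot.snapshot("wrist")
np.savez("pics/w7.npz",im=im,K=W["intrinsics"],R=W["R"],t=W["t"])
I=np.array([.5457,.0085,.045])
c=np.array(W["R"])@I+W["t"];r=np.hypot(c[0],c[1]);th=np.arctan2(r,c[2]);u=257.2+297.3*th*c[0]/r;v=193.9+297.3*th*c[1]/r
x0=int(max(0,u-50));y0=int(max(0,v-37));print(x0,y0,u,v,(np.degrees(np.arccos((np.array(W["R"]).T@[0,0,1])[2]))))
cv2.imwrite("pics/c7.png",cv2.resize(im[y0:y0+75,x0:x0+100],None,fx=8,fy=8,interpolation=cv2.INTER_CUBIC))
E
```

```text
clock: 38.83
eef_pos: [0.5262, -0.066, 0.2076]
clock: 39.67
eef_pos: [0.5269, -0.0668, 0.1455]
orientation: [179.9, -0.0, 66.4]
contact_force: [0.2, -1.1, 0.0]
gripper_width: 0.597
finger_force: 0.0
187 67 237.59999006135618 104.43039503180329 163.35038727899678
```

View pics/c7.png

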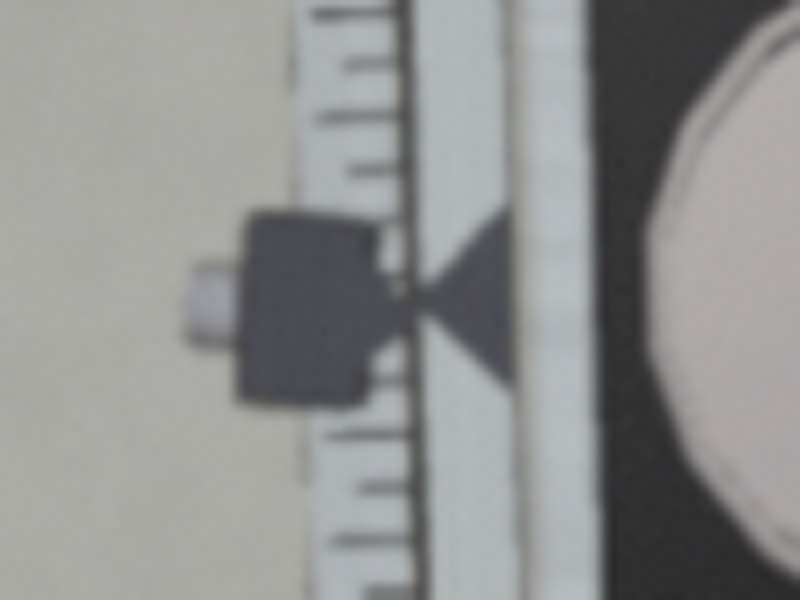

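```bash
cat > meas.py <<'E'
from h import *
import sys
def meas(f,x0,y0,pc,ic,r):
    im,W=ld(f);g=cv2.resize(im[y0:y0+75,x0:x0+100],None,fx=8,fy=8,interpolation=cv2.INTER_CUBIC).astype(int).max(2)
    def mids(cs):
        o=[]
        for c in cs:
            q=np.where(g[r[0]:r[1],c]<130)[0]+r[0]
            q=max(np.split(q,np.where(np.diff(q)>1)[0]+1),key=len); o.append((c,(q[0]+q[-1])/2,len(q)))
        return np.array(o)
    def P(c,v): return plane(*ray(W,(x0+(c+.5)/8-.5,y0+(v+.5)/8-.5),True),.049)
    a=mids(pc);b=mids(ic);print("ptr",a.round(1).tolist());print("idx",b.round(1).tolist())
    p=np.mean([P(c,v)@Y for c,v,_ in a]);i=np.mean([P(c,v)@Y for c,v,_ in b]);print("pointer-index mm",(p-i)*1e3,"spread",np.std([P(c,v)@Y for c,v,_ in a])*1e3,np.std([P(c,v)@Y for c,v,_ in b])*1e3)
E
python3 - <<'E'
from meas import *
meas("pics/w7.npz",187,67,[440,455,470,485,495],[260,280,300,320,340,385,392,398],(150,460))
im,W=ld("pics/w7.npz")
a=plane(*ray(W,(187+405/8,67),True),.045);b=plane(*ray(W,(187+422/8,67+590/8),True),.045);print(np.degrees(np.arctan2(*(a-b)[[1,0]])))
a=plane(*ray(W,(187+590/8,67),True),.059);b=plane(*ray(W,(187+605/8,67+590/8),True),.059);print(np.degrees(np.arctan2(*(a-b)[[1,0]])))
E
```

```text
ptr [[440.0, 299.5, 52.0], [455.0, 299.0, 81.0], [470.0, 297.0, 113.0], [485.0, 296.0, 145.0], [495.0, 297.0, 163.0]]
idx [[260.0, 309.0, 199.0], [280.0, 309.0, 201.0], [300.0, 309.5, 204.0], [320.0, 310.5, 198.0], [340.0, 312.5, 198.0], [385.0, 308.5, 78.0], [392.0, 307.5, 72.0], [398.0, 306.5, 74.0]]
pointer-index mm 0.8136621089361307 spread 0.10102581414561161 0.1498524185263383
67.70417788106897
67.89966298285773
```

```bash
python3 -m jog '0 0 -.035 0 0 0;0 0 -.035 0 0 0;0 0 -.035 0 0 0;-.0425 0 0 0 0 0;-.0425 0 0 0 0 0;-.0425 0 0 0 0 0;-.0425 0 0 0 0 0;0 0 .035 0 0 0;0 0 .035 0 0 0;0 0 .035 0 0 0' | head -2
python3 -c "
from h import *
st()"
python3 -m jog '0 0 0 0 0 0;0 0 0 0 0 0;0 0 0 0 0 0;0 0 0 0 0 0;0 0 0 0 0 0;0 0 0 0 0 0;0 0 0 0 0 0;0 0 0 0 0 0;0 0 0 0 0 0;0 0 0 0 0 0' -1 30 | tail -2; python3 chk.py
```

```text
clock: 40.55
eef_pos: [0.4859, -0.1612, 0.1448]
t 40.55 alpha 202.5 theta 178.8 r 42.91mm z 144.8 Frad 0.58 Ftan(ccw+) 0.24 Fz -0.01
gripper_width: 0.198
finger_force: 31.1
t 41.38 alpha 201.1 theta 177.6 r 42.54mm z 145.4 Frad -0.47 Ftan(ccw+) -0.69 Fz 5.26
```

```bash
python3 -m jog '-.0019 .0009 0 0 0 0;-.0019 .0009 0 0 0 0;-.0019 .0009 0 0 0 0;-.0019 .0009 0 0 0 0;-.0019 .0009 0 0 0 0;-.0019 .0009 0 0 0 0;-.0019 .0009 0 0 0 0;-.0019 .0009 0 0 0 0;0 0 0 0 0 0;0 0 0 0 0 0' >/dev/null; python3 chk.py
```

```text
t 42.22 alpha -148.3 theta -171.8 r 42.56mm z 145.3 Frad -0.58 Ftan(ccw+) -5.32 Fz 6.91
```

```bash
python3 -m jog '0 0 0 0 0 0;.002 -.0012 0 0 0 0;.002 -.0012 0 0 0 0;0 0 0 0 0 0;0 0 0 0 0 0;0 0 0 0 0 0;0 0 0 0 0 0;0 0 0 0 0 0;0 0 0 0 0 0;0 0 0 0 0 0' >/dev/null; python3 chk.py
python3 -m jog '0 0 0 0 0 0;0 0 0 0 0 0;0 0 0 0 0 0;0 0 -.035 0 0 0;0 0 -.035 0 0 0;0 0 -.035 0 0 0;.0455 -.002 0 0 0 0;.0455 -.002 0 0 0 0;.0455 -.002 0 0 0 0;.0455 -.001 0 0 0 0' 0.2 | head -2
python3 -m jog '0 0 .026 0 0 0;0 0 .026 0 0 0;0 0 .026 0 0 0;0 0 .027 0 0 0;0 0 0 0 0 0;0 0 0 0 0 0;0 0 0 0 0 0;0 0 0 0 0 0;0 0 0 0 0 0;0 0 0 0 0 0' |head -2
python3 - <<'E'
from meas import *
W=bot.camera_info("wrist");im=bot.snapshot("wrist")
np.savez("pics/w8.npz",im=im,K=W["intrinsics"],R=W["R"],t=W["t"])
Y[:]=[np.cos(np.radians(67.5)),np.sin(np.radians(67.5)),0]
for f in("pics/w7.npz","pics/w8.npz"): 
    meas(f,187,67,[430,440,455,470,485,495],[280,320,385,398],(150,460))
E
```

```text
t 43.05 alpha -149.0 theta -172.6 r 42.52mm z 145.4 Frad -1.82 Ftan(ccw+) -0.04 Fz 5.58
clock: 43.88
eef_pos: [0.5253, -0.065, 0.2076]
clock: 44.72
eef_pos: [0.5259, -0.0659, 0.1455]
ptr [[430.0, 299.5, 40.0], [440.0, 299.5, 52.0], [455.0, 299.0, 81.0], [470.0, 297.0, 113.0], [485.0, 296.0, 145.0], [495.0, 297.0, 163.0]]
idx [[280.0, 309.0, 201.0], [320.0, 310.5, 198.0], [385.0, 308.5, 78.0], [398.0, 306.5, 74.0]]
pointer-index mm 0.6088327309014818 spread 0.07599519625077131 0.12416638598466281
ptr [[430.0, 336.0, 247.0], [440.0, 314.0, 35.0], [455.0, 311.0, 55.0], [470.0, 310.0, 87.0], [485.0, 309.5, 114.0], [495.0, 310.0, 133.0]]
idx [[280.0, 313.5, 200.0], [320.0, 316.5, 202.0], [385.0, 311.5, 178.0], [398.0, 313.0, 79.0]]
pointer-index mm -0.4785364086682953 spread 0.8116232478501648 0.16331395894313505
```

```bash
python3 - <<'E'
from meas import *
for yaw in(66.6,67.6):
    Y[:]=[np.cos(np.radians(yaw)),np.sin(np.radians(yaw)),0]
    meas("pics/w8.npz",187,67,[440,448,455,470,485,495],[280,300,320,340,392,398,404,408],(220,420))
im,W=ld("pics/w8.npz")
# stage direction from scale bar dark edge & carriage edge
g=im[67:142,187:287].max(2).astype(int)
pts=[]
for r in range(3,73,5):
    c=np.where(g[r,45:58]<110)[0]
    if len(c): pts.append(plane(*ray(W,(187+45+c.mean(),67+r),True),.045)[:2])
pts=np.array(pts);v=np.linalg.svd(pts-np.median(pts,0))[2][0];print(np.degrees(np.arctan2(v[1],v[0]))%180,len(pts))
a=np.array([plane(*ray(W,(187+66+np.argmin(np.diff(g[r,66:80])),67+r),True),.059)[:2] for r in range(3,73,5)])
v=np.linalg.svd(a-a.mean(0))[2][0];print(np.degrees(np.arctan2(v[1],v[0]))%180)
E
```

```text
ptr [[440.0, 314.0, 35.0], [448.0, 312.0, 41.0], [455.0, 311.0, 55.0], [470.0, 310.0, 87.0], [485.0, 309.5, 114.0], [495.0, 310.0, 133.0]]
idx [[280.0, 316.5, 194.0], [300.0, 317.0, 195.0], [320.0, 318.5, 198.0], [340.0, 317.5, 196.0], [392.0, 292.0, 137.0], [398.0, 313.0, 79.0], [404.0, 311.5, 72.0], [408.0, 311.0, 71.0]]
pointer-index mm -0.07528258772618313 spread 0.12066502184138163 0.6809834503474125
ptr [[440.0, 314.0, 35.0], [448.0, 312.0, 41.0], [455.0, 311.0, 55.0], [470.0, 310.0, 87.0], [485.0, 309.5, 114.0], [495.0, 310.0, 133.0]]
idx [[280.0, 316.5, 194.0], [300.0, 317.0, 195.0], [320.0, 318.5, 198.0], [340.0, 317.5, 196.0], [392.0, 292.0, 137.0], [398.0, 313.0, 79.0], [404.0, 311.5, 72.0], [408.0, 311.0, 71.0]]
pointer-index mm -0.24677346312937387 spread 0.09712164948833293 0.6506190830761932
67.32839175635509 14
67.88378204437657
```

```bash
python3 -c "
from cell import bot
print(bot.close_job())"
```

```text
the job is handed in; nothing more can be done
None
```

The job is handed in: the carriage bore on its stop at about 14.8 N at the grip (the highest I read), was wound forward anticlockwise to level with the index clip (measured within about 0.3 mm), and the wheel was let go, in about 45 s and with nothing else touched as far as I could see.

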